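# Free the whisk from the larder box

### The arm

A 7-joint arm with a two-finger parallel gripper is mounted at the origin on the work surface. World frame = base frame: x ahead of the robot, y to its left, z up, the work surface at z = 0. Lengths are in mm, angles in rad, forces in N, time in s.
With the tool pointing down it reaches from about 400 to 875 mm from the base axis. Payload 19.3 kg.
Tool frame: the origin (TCP) lies midway between the tips of the shut fingers; the grasp point (between the pads) lies 19 mm behind it (r.grasp_offset is the distance from the TCP to the grasp point, in mm); z points along the fingers, y is the line along which they close (so a half turn about z gives the same grasp; the last joint's range is limited). The gripper opens to 85 mm and grips with 20 to 120 N. Pads are 22 mm wide; open, the fingers measure 114 mm over their backs; the gripper's body (76 mm by 85 mm) begins 54 mm behind the grasp point. The pads swing forward as they close: fully open they stand 13 mm farther back than shut.
Start: joints at [-1.388, 0.521, -0.036, 1.599, 0.021, 1.021, -0.113], TCP at [156.342, 605.121, 201.791] pointing down, gripper open.
Joint ranges: [-2.91, 2.91], [-0.3, 2.13], [-1.5, 1.42], [0.17, 2.43], [-1.26, 4.41], [0.16, 1.93], [-2.52, 2.52]. Speed limits (rad/s): [1.89, 1.89, 2.39, 2.39, 3.01, 3.01, 3.01].

### API

Orientations are given as a unit quaternion [x, y, z, w].
In Python, from bench import r gives the robot as it stands.
- The arm moves only by the shell command python3 -m handwheel 'ROWS' [FORCE]. ROWS is JSON, a list of rows, each a list of 3 entries, a list of its own where there are three numbers: the opening, from 0 (shut) to 1 (fully open), then the shift along the tool's x, y, z in mm, then the turn about the tool's z in rad. A call has 1 to 8 rows; each row shifts and turns the commanded pose from where the row before left it, along the tool's axes as they then stand; what a row does not reach is not made up. A row lasts 1/10 s, in which the tool goes at most 50 mm and 8.59 degrees, less where a joint would pass 70% of its speed; a pose out of reach is approached as far as the arm can. A call is refused whole if a number of a shift passes 50 or a number of a turn 0.15, either way. A call with a gripper value outside its range is refused whole. The fingers move at their own pace and stop on an object; FORCE is the grip in N (left out, the last holds). Time passes only in rows, so rows that do not move let the fingers close. It gives the time, the measured TCP pose, the force, the opening and the grip force at its end, in the units of the state.
- r.get_obs(): the state, without advancing time (a new reading comes with each control period).
- r.capture(name): name is "scene" or "top" or "wrist"; returns (picture, depth): 384x512x3 uint8, red, green, blue; 384x512 float32, mm along the optical axis (not along the pixel's ray), 0 where there is no reading.
- r.get_calibration(name): a dict with "fx", "fy", "cx", "cy" (pixels), "R" (3x3) and "t" (3): a world point X has camera coordinates R X + t; the wrist camera has in their place "tool_from_camera" (4x4, takes a point from camera to tool coordinates, whose origin is the TCP and whose axes are the flange's). Camera axes: x right, y down, z forward; pixel columns grow to the right and rows downward; lengths in mm; the calibration is good to about 2 mm. A picture is of the moment at which its call begins: read the wrist's pose just before it. get_calibration takes no time and is no camera call.
- r.job_done(): hands the job in; it is judged then, once.
The state is a dict: "clock": time; "q": joint angles; "qvel": joint speeds; "tau": joint torques, N m; "ee_pos": TCP position; "tcp_rot": TCP orientation; "contact_force": force on the tool from outside, world axes, zero at the start; "wrist_torque": the same for the moment, N m; "gripper_width": finger opening in mm; "gripper_force": force on a finger pad.
Only numpy, scipy, OpenCV 4.12 (cv2) and the standard library are available. Lean on these libraries where they do the work, as an engineer would, in place of code of your own. Each camera call takes 0.05 s, during which the arm holds its last target. There are 200 camera calls.

### The job

Lift the larder box's stay off its pin, swing the flap wide with it and drop the stay's last hole (the one next to the knob) over the pin. Then draw the whisk out of the box's open front between the two jars without tipping them or nudging them out of place, and lay it lengthwise in the wooden tray, setting it down rather than dropping it. Leave the funnel on the box and the jar by the tray where they stand.

Things in the scene. Friction and masses are not known exactly. Their poses are not given: they have to be found in the camera images.
- larder: Fixed wooden larder box, 240 deep (own x) x 300 wide (own y) x 152 mm high, walls 12 mm. Origin: centre of its underside. Open front: plane x = -120 mm, facing own -x. Inner floor 35 mm up, its front edge in the front plane; slatted top, underside 140 mm up, reaching to the front plane
- pin (a point): Foot of the upright iron pin on the box's front top slat (box x -103, y -15, z 160 mm). Pin 8 mm thick, 14 mm tall, blunt cone tip. Axes as the box.
- knob (a point): Grip point of the stay: upright round iron knob, 18 mm thick, standing 40 mm above the bar, at the bar's free end; this point is on its axis, 23 mm above the bar's top face (17 mm below the knob's top).
- last_hole (a point): Centre, at the bar's underside, of the hole nearest the knob, 45 mm from the knob's axis, 218.9 mm from the pivot. Seated on the pin it lies level with pin (within 1 mm) and the flap stands 1.745 rad open. Site x runs along the bar from the pivot to the knob.
- stay: Stay: flat iron bar 24 wide, 5 mm thick, 120 g, four 13 mm holes 105.4, 143.3, 181.1, 218.9 mm from its pivot, knob at 263.9 mm. Origin: pivot on the flap's top edge, at the bar's underside; x along the bar to the knob. Swivels freely about the upright and lifts up to 0.6 rad, never below level; falls level when let go. The first hole (nearest the pivot) is on the pin at the start
- flap_hinge (a point): Point on the flap's upright hinge line, at box x -128, y -149 mm, 150 mm up. The flap is 296 mm wide, 14 mm thick, from 32 to 150 mm above the table; the stay's pivot sits 130 mm from this line, straight out along the flap
- flap (a joint): Opening angle of the flap (rad): 0 shut across the front (flap pointing to the box's +y from the hinge), grows as its free edge swings out towards the box's -x, 0.628 at the start, 1.745 on the last hole, up to 2.0. Slight hinge friction (0.08 N m) holds it where it is left.
- whisk_mid (a point): Middle of a steel balloon whisk, 260 mm, 140 g; x runs from handle end to balloon tip. Handle: round, 22 mm thick, x -130 to -10, then a 17 mm wire ring. Balloon: x -10 to 130; 25 mm thick at 10, 46 at 35, 58 at 70, 38 at 110. Balances near the middle. At the start the balloon lies on the box floor behind the jars, up to 0.3 rad askew; the handle sticks out 70 to 85 mm, sloping 0.18 rad down outwards
- whisk_end (a point): Free end of the whisk's handle (on its axis, 130 mm from whisk_mid).
- whisk_tip (a point): Tip of the whisk's balloon (on its axis, 130 mm from whisk_mid).
- jar_a_mid (a point): Half-way up a small empty glass jar with a metal lid, 56 mm across, 90 mm tall, loose in the box just inside the front, on the hinge side of the whisk. The gap between jars a and b is 72 mm or more.
- jar_b_mid (a point): Half-way up the same kind of jar, 56 mm across, 90 mm tall, loose in the box just inside the front, on the other side of the whisk (box +y).
- jar_c_mid (a point): Half-way up a larger empty jar, 68 mm across, 120 mm tall, loose on the table beside the tray.
- funnel_mid (a point): 50 mm above the foot, on the axis, of a yellow plastic funnel standing mouth down, 104 mm across at the foot, narrowing to a 20 mm spout, 115 mm tall, loose on the back of the box's top, on the hinge side.
- tray: Fixed open wooden tray, 320 long (own x) x 140 wide (own y) x 24 mm high, walls and floor 7 mm thick. Origin: centre of its underside.
There are look-alikes about, which are no part of the job. What is shaped like the part that bears jar_b_mid but orange, pink or purple is not meant.

How it is judged:
By the outcome, as a careful person would: the job done as asked, in the order asked, and still so for the second after the job is handed in, with the robot touching nothing.
It also fails if it takes over 54 s, if anything falls off the work surface, if the arm or the gripper's body presses on something with over 40 N, if the wrist force passes 120 N, or if a joint passes its speed limit or range.

## Working session

There is one attempt and no reset: what is moved stays moved. The work goes in short steps, Python scripts to look and compute and a shell command to move; the robot and the scene stay as the last step left them, time stands still between calls to the robot, and variables do not carry over. Pictures are saved under pics/ and viewed, at most 10 in all, crops included, and the job is handed in when it is done.

```bash
ls; mkdir -p pics
cat > h.py <<'E'
import numpy as np,cv2,sys
from bench import r
from scipy.spatial.transform import Rotation as Rot
def world(name,d,cal,pose=None):
    v,u=np.mgrid[0:384,0:512]
    P=np.stack([(u-cal['cx'])/cal['fx']*d,(v-cal['cy'])/cal['fy']*d,d],-1)
    if name=='wrist':
        T=np.array(cal['tool_from_camera']);P=P@T[:3,:3].T+T[:3,3]
        return P@Rot.from_quat(pose['tcp_rot']).as_matrix().T+np.array(pose['ee_pos'])
    return (P-np.array(cal['t']))@np.array(cal['R'])
def snap(name,fn):
    o=r.get_obs();im,d=r.capture(name)
    W=world(name,d,r.get_calibration(name),o)
    np.savez(''+fn+'.npz',im=im,W=W,d=d)
    cv2.imwrite('pics/'+fn+'.png',im[:,:,::-1]);return im,d,W
E
python3 - <<'E'
from h import *
o=r.get_obs();print(o)
a=snap('scene','s0');b=snap('top','t0')
cv2.imwrite('pics/both.png',cv2.resize(np.vstack([a[0],b[0]])[:,:,::-1],None,fx=.78,fy=.78))
E
```

```text
pics
{'clock': 0.0, 'q': array([-1.38819777,  0.52200526, -0.0363027 ,  1.59999787,  0.02120517,
        1.02111779, -0.11280674]), 'qvel': array([-1.47887239e-03,  1.65247752e-03,  9.99018984e-05,  8.75799441e-04,
       -9.84886148e-05,  4.57382923e-04,  1.61304956e-03]), 'tau': array([ 1.63746241e-03, -9.27082300e+01,  1.98024295e+00, -3.69943929e+01,
        1.78716896e-02,  8.14045896e-03,  7.54674420e-05]), 'ee_pos': array([156.28273906, 604.7597812 , 201.23511811]), 'tcp_rot': array([ 1.26080612e-01,  9.92019835e-01, -5.71162191e-04, -2.26725745e-05]), 'contact_force': array([ 0.27216853,  0.04527191, -0.30650134]), 'wrist_torque': array([ 0.02987111, -0.02837041,  0.0628019 ]), 'gripper_force': 0.0, 'gripper_width': 85.08518840935658}
```

View pics/s0.png

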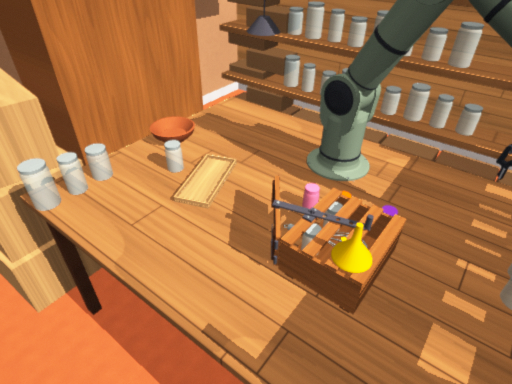

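View pics/t0.png

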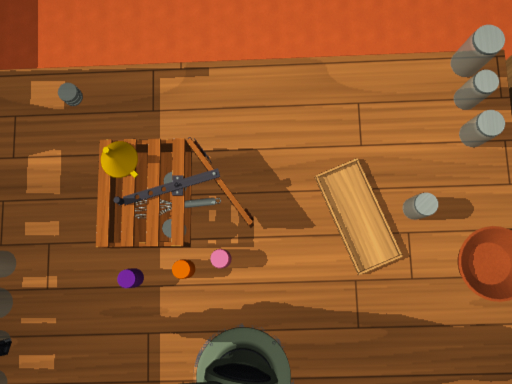

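The scene shows the box with yellow funnel (top view 119,159), flap from hinge (190,138) to (252,222), stay from pivot (216,174) to knob (118,201). The whisk handle is at (205,202), the tray at (360,216) and jar c at (421,206). The pink, orange and purple jars outside the box are look-alikes.

Run:
```python
from h import *
np.set_printoptions(precision=0,suppress=True)
z=np.load('t0.npz');W=z['W'];im=z['im']
for n,(u,v) in dict(funnel=(119,159),hingeflap=(192,141),flapend=(250,221),pivot=(216,174),knob=(118,201),bar=(150,192),whiskend=(214,202),whisk=(200,203),tray1=(320,178),tray2=(358,161),tray3=(401,255),tray4=(362,271),trayc=(360,216),jc=(421,206),ja=(170,178),jb=(168,228),c1=(98,141),c2=(97,246),c3=(190,246),c4=(188,141),base=(242,370)).items():print(n,W[v,u])
c=r.get_calibration('top');print(c)
# box slats: points with z 135..165, min area rect
m=(abs(W[...,2]-152)<6)&(W[...,1]>0);m=m.astype(np.uint8);m[:,192:]=0
n,l,s,_=cv2.connectedComponentsWithStats(m);print(s)
pts=W[m>0][:,:2].astype(np.float32);print(cv2.minAreaRect(pts))
m=(W[...,2]>18)&(W[...,2]<30);m[:, :300]=0;m[:, 410:]=0
print(cv2.minAreaRect(W[m][:,:2].astype(np.float32)),m.sum())
cv2.imwrite('pics/crop0.png',cv2.resize(im[125:290,85:265,::-1],None,fx=4,fy=3.6,interpolation=cv2.INTER_CUBIC)[:600])
```

```text
funnel [606. 306. 208.]
hingeflap [664. 119. 150.]
flapend [436. -36. 143.]
pivot [564.  52. 168.]
knob [494. 308. 205.]
bar [523. 236. 152.]
whiskend [503.  71.  47.]
whisk [501. 112.  51.]
tray1 [ 572. -249.    6.]
tray2 [ 617. -364.   24.]
tray3 [ 333. -470.   26.]
tray4 [ 290. -354.   26.]
trayc [ 452. -362.    7.]
jc [ 464. -507.  123.]
ja [565. 186. 127.]
jb [425. 192. 125.]
c1 [715. 439.  -1.]
c2 [380. 381. 149.]
c3 [377. 145.  36.]
c4 [665. 131. 147.]
base [ 92. -16. 351.]
{'fx': 472.8628989473038, 'fy': 472.8628989473038, 'cx': 251.5640900441306, 'cy': 189.70814280615875, 'R': array([[-0., -1., -0.],
       [-1.,  0., -0.],
       [ 0.,  0., -1.]]), 't': array([ -24.,  538., 1365.])}
[[     0      0    512    384 192228]
 [    96    139     17    108   1094]
 [   123    139     14     12     74]
 [   147    138     14     51    592]
 [   172    138     13     41    481]
 [   186    138      6     10     31]
 [   136    152      1      3      3]
 [   137    156      1      6      6]
 [   135    164      2      2      3]
 [   122    167     14     31    255]
 [   136    173      2      2      2]
 [   116    176      3      2      4]
 [   120    177      1      1      1]
 [   173    179      2      2      2]
 [   179    179      1      1      1]
 [   181    178      1      1      1]
 [   188    180      1      1      1]
 [   171    187     14     59    645]
 [   149    190      4      5     15]
 [   176    193      1      1      1]
 [   181    192      1      1      1]
 [   145    194     16     52    622]
 [   140    200      1      1      1]
 [   121    202     14     45    544]]
((526.8417358398438, 255.00546264648438), (259.9700927734375, 301.3775939941406), 88.447021484375)
((469.1068115234375, -392.02716064453125), (320.04229736328125, 224.18533325195312), 20.827484130859375) 759
```

View pics/crop0.png

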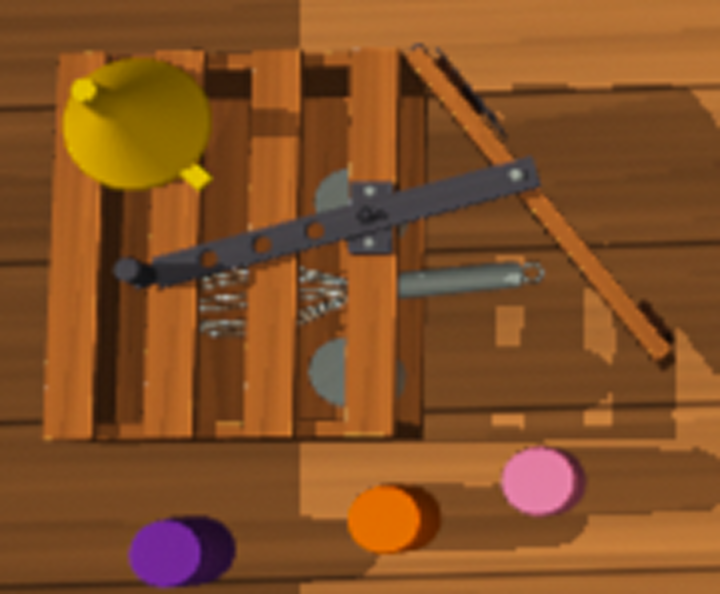

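Crop: the stay runs from the pivot (515,175) to the knob (130,270), over the pin plate (370,218). The whisk handle (400–530,278) sits between the two pale jar lids (340,190) and (340,370), which are inside the box. The pink, orange and purple jars are outside and ruled out. Next is an estimate of the box frame and the move targets.

```bash
cat >> h.py <<'E'
def toolmove(target,ang):
    """shift in tool axes to world target for TCP, turn to put tool y at world angle ang (mod pi)"""
    o=r.get_obs();R=Rot.from_quat(o['tcp_rot']).as_matrix()
    d=R.T@(np.array(target)-o['ee_pos']);a=np.arctan2(R[1,1],R[0,1])
    t=-((ang-a+np.pi/2)%np.pi-np.pi/2)
    print('shift',d.round(1),'turn',round(t,3),'now',o['ee_pos'].round(1),'yang',round(a,3),'t',round(o['clock'],2));return d,t
E
python3 - <<'E'
from h import *
np.set_printoptions(precision=1,suppress=True)
z=np.load('t0.npz');W=z['W'];im=z['im'];d=z['d']
v,u=np.mgrid[0:384,0:512]
m=((abs(W[...,2]-150)<8)&(u>93)&(u<192)&(v>130)&(v<255))
hsv=cv2.cvtColor(im,cv2.COLOR_RGB2HSV);m&=(hsv[...,1]>90)&(hsv[...,0]<16)
P=W[m]
# edges of the slats along world x: slat sides -> fit yaw by maximising sharpness of y' histogram
best=max((np.square(np.histogram(P[:,1]*np.cos(a)-P[:,0]*np.sin(a)*-1 if 0 else P@np.array([np.sin(a)*-1,np.cos(a),0]),bins=np.arange(-100,600,2.))[0]).sum(),a) for a in np.arange(-.1,.1,.004))
a=best[1];yp=P@np.array([-np.sin(a),np.cos(a),0]);xp=P@np.array([np.cos(a),np.sin(a),0])
print('yaw off',a,np.percentile(yp,[.5,1,99,99.5]),np.percentile(xp,[.5,1,99,99.5]))
h=np.histogram(yp,bins=np.arange(100,400,4.))[0];print(h)
# knob & stay
m=(W[...,2]>180)&(u<140)&(v>185)&(v<215);print('knob',W[m].mean(0),m.sum(),W[m].min(0),W[m].max(0))
m=(hsv[...,1]<90)&(W[...,2]>155)&(W[...,2]<176)&(u>110)&(u<225)&(v>165)&(v<210);p=W[m];c,_,_,_=cv2.fitLine(p[:,:2].astype(np.float32),2,0,.1,.1),0,0,0
print('bar',c.ravel(),np.arctan2(c[1],c[0])%np.pi, p[:,2].mean())
x0=W[120:260,180:235].reshape(-1,3)
# whisk handle
m=(hsv[...,1]<110)&(W[...,2]>30)&(W[...,2]<62)&(u>192)&(u<222)&(v>190)&(v<212);p=W[m];c=cv2.fitLine(p[:,:2].astype(np.float32),2,0,.1,.1).ravel();print('whisk',c,p.min(0),p.max(0),m.sum(),np.polyfit(p[:,1],p[:,2],1))
# flap top
m=(abs(W[...,2]-150)<8)&(u>194)&(u<256)&(v>138)&(v<228)&(hsv[...,1]>90);p=W[m];print('flap',cv2.fitLine(p[:,:2].astype(np.float32),2,0,.1,.1).ravel(),p.min(0),p.max(0))
for n,(uu,vv,rad) in dict(ja=(170,180,8),jb=(170,228,8)).items():
  m=(hsv[...,1]<80)&(W[...,2]>115)&(W[...,2]<132)&(abs(u-uu)<14)&(abs(v-vv)<14);p=W[m];print(n,m.sum(),p.min(0),p.max(0),p.mean(0))
m=(W[...,2]>112)&(u>400)&(u<440)&(v>190)&(v<222);print('jc',W[m].mean(0))
m=(W[...,2]>20)&(W[...,2]<30)&(u>310)&(u<404)&(v>155)&(v<275);mm=m&(hsv[...,0]>8)
print('tray',cv2.minAreaRect(W[m&((u<401))][:,:2].astype(np.float32)))
E
```

```text
yaw off -0.019999999999999934 [141.1 153.5 392.7 393.2] [372.  373.5 669.1 670.3]
[  0   0   0   0   0   0   0   0   9   9   9   5   1 120 137 121 125 128
 116 135 117 119   5   4   0   1   3   1   2   3 117 146 140 139 145 143
 140 150 134  20   0   2   4   4   2   3   1  82 105  97  98  94  99  89
  89  96  19   3   1   2   2   3   0   3  54 138  99 119 117 112 116 128
 147  68]
knob [457.5 221.4 485.3] 69 [323.3 -76.6 180.5] [ 507.5  322.3 1429.9]
bar [  0.3  -1.  536.2 170.3] [1.8] 164.7383930328844
whisk [  0.1  -1.  505.4 100. ] [493.7  54.9  30.8] [517.4 134.5  60.4] 164 [ 0.2 28.2]
flap [  0.8   0.6 531.9  33. ] [427.  -42.3 142.1] [662.4 111.5 157.6]
ja 71 [551.2 182.5 119.4] [582.  204.1 129.8] [566.  192.5 125. ]
jb 120 [402.4 185.6 117.2] [449.5 209.3 130.8] [425.9 195.3 125. ]
jc [ 467.4 -511.   152.4]
tray ((454.29144287109375, -353.2791748046875), (319.8816833496094, 141.2179412841797), 20.827484130859375)
```

Run:
```python
from h import *
toolmove([499,313,290],1.828-np.pi/2)
T=r.get_calibration('wrist');print(T)
```

```text
shift [-404.8 -196.9  -88.5] turn 1.061 now [156.3 604.8 201.3] yang 1.318 t 0.1
{'fx': 305.29346203313463, 'fy': 305.29346203313463, 'cx': 254.50388708748972, 'cy': 185.80610854551773, 'tool_from_camera': array([[ 7.27010464e-04, -9.49500554e-01, -3.13764514e-01,
         8.01509409e+01],
       [ 9.99999613e-01,  5.34957162e-04,  6.98192596e-04,
        -5.21536312e-01],
       [-4.95083683e-04, -3.13764900e-01,  9.49500575e-01,
        -1.72001544e+02],
       [ 0.00000000e+00,  0.00000000e+00,  0.00000000e+00,
         1.00000000e+00]])}
```

```bash
python3 -m handwheel '[[0.45,[-30,-15,-25],0],[0.45,[-40,-19,-25],0],[0.45,[-42,-20,-20],0],[0.45,[-42,-20,-18],0],[0.45,[-42,-20,0],0],[0.45,[-42,-20,0],0],[0.45,[-42,-20,0],0],[0.45,[-42,-20,0],0]]' 30 && python3 -m handwheel '[[0.45,[-42,-21,0],0],[0.45,[-41,-22,0],0],[0.45,[0,0,0],0.15],[0.45,[0,0,0],0.15],[0.45,[0,0,0],0.15],[0.45,[0,0,0],0.15],[0.45,[0,0,0],0.15],[0.45,[0,0,0],0.15]]' && python3 -m handwheel '[[0.45,[0,0,0],0.15],[0.45,[0,0,0],0],[0.45,[0,0,0],0]]'
python3 - <<'E'
from h import *
toolmove([499,313,290],1.828-np.pi/2)
snap('wrist','w0')
E
```

```text
clock: 0.9
ee_pos: [429.7, 374.8, 289.1]
tcp_rot: [0.126, 0.992, -0.0, -0.0]
contact_force: [0.6, 0.8, -0.5]
gripper_width: 38.1
gripper_force: 0.0
clock: 1.7
ee_pos: [498.0, 313.8, 288.8]
tcp_rot: [0.548, 0.837, -0.0, -0.0]
contact_force: [-0.0, 0.5, -0.2]
gripper_width: 38.7
gripper_force: 0.0
clock: 2.0
ee_pos: [498.0, 314.0, 288.9]
tcp_rot: [0.604, 0.797, -0.0, 0.0]
contact_force: [-0.3, 1.0, -0.3]
gripper_width: 38.3
gripper_force: 0.0
shift [-1.2  0.7 -1.1] turn 0.016 now [498.  314.  288.9] yang 0.273 t 2.0
```

View pics/w0.png

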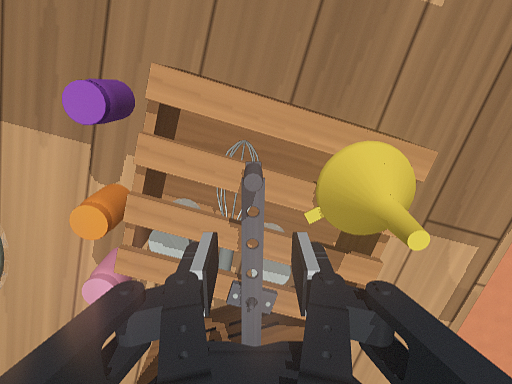

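The wrist view shows the knob between the fingers at (253,180), the last hole at (253,211) and the pin plate at (252,297). The funnel at (365,190) is clear of the fingers.

Run:
```python
from h import *
np.set_printoptions(precision=1,suppress=True)
z=np.load('w0.npz');W=z['W']
v,u=np.mgrid[0:384,0:512]
m=(W[...,2]>198)&(W[...,2]<210)&(abs(u-253)<14)&(v>155)&(v<200);p=W[m];print('knobtop',p.mean(0),(p.min(0)+p.max(0))/2,p.max(0)-p.min(0),m.sum())
m=(W[...,2]>160)&(W[...,2]<170)&(abs(u-253)<13)&(v>195)&(v<335);p=W[m];c=cv2.fitLine(p[:,:2].astype(np.float32),2,0,.1,.1).ravel();print('bar',c,np.arctan2(c[1],c[0])%np.pi,p[:,2].mean())
# pin tip / holes
print('pin area z');print(W[290:312:3,240:266:4,2])
for n,uu,vv in [('h4',253,211),('h3',252,243),('pin',252,302),('plateL',236,297),('plateR',268,300)]:print(n,W[vv,uu])
cv2.imwrite('pics/w0c.png',cv2.resize(z['im'][190:330,190:320,::-1],None,fx=4,fy=4,interpolation=cv2.INTER_CUBIC))
```

```text
knobtop [496.6 313.4 204.3] [496.9 312.6 202.5] [17.2 17.1  8.8] 322
bar [  0.3  -1.  525.7 204.3] 1.8337185 165.13006458480393
pin area z
[[160.2 165.6 165.4 166.  166.5 164.7 157.9]
 [160.6 164.4 166.  165.1 166.3 164.8 158.5]
 [159.3 165.8 164.6 164.8 164.3 165.5 160.4]
 [160.  164.8 162.2 165.  164.4 165.8 160.4]
 [159.5 165.2 166.8 170.8 161.8 166.2 160.2]
 [159.4 166.6 172.7 174.1 163.6 165.8 159.3]
 [ 52.  165.4 166.4 173.2 165.6 166.8 159.9]
 [ 59.3 166.1 166.2 165.8 166.1 166.1 159.3]]
h4 [523.3 216.8  35.3]
h3 [519.9 226.5 152.4]
pin [537.5 163.3 170.8]
plateL [519.5 157.8 161.5]
plateR [476.3 390.7 460.9]
```

View pics/w0c.png

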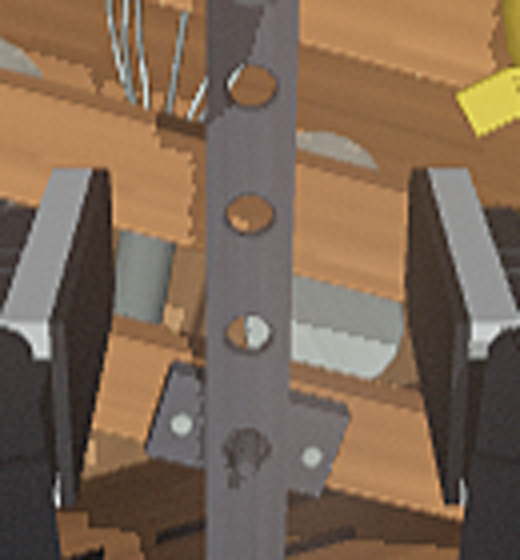

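Run:
```python
from h import *
W=np.load('w0.npz')['W'];q=W[285:318,240:262].reshape(-1,3);q=q[(q[:,2]>169)&(q[:,2]<180)];print('pin',q.mean(0),len(q))
toolmove([496.7,313.2,173],1.834-np.pi/2)
```

```text
pin [537.13310097 160.57258502 172.3721441 ] 40
shift [ -0.4  -1.5 116. ] turn 0.009 now [498. 314. 289.] yang 0.273 t 2.05
```

```bash
python3 -m handwheel '[[0.45,[0,-1.5,30],0],[0.45,[0,0,35],0],[0.45,[0,0,30],0],[0.45,[0,0,15],0],[0.45,[0,0,6],0],[0,[0,0,0],0],[0,[0,0,0],0],[0,[0,0,0],0]]' 40 && python3 -m handwheel '[[0,[0,0,0],0],[0,[0,0,0],0]]' && python3 -m handwheel '[[0,[-0.8,0,-6.5],0],[0,[-0.9,0,-6.5],0],[0,[-1.1,0,-6.5],0],[0,[-1.3,0,-6.5],0],[0,[-1.5,0,-6.5],0],[0,[-1.6,0,-6.5],0],[0,[-1.8,0,-6.5],0],[0,[-1.9,0,-6.5],0]]'
python3 - <<'E'
from h import *
toolmove([507,192,210],0.78)
snap('wrist','w1')
E
```

```text
clock: 2.85
ee_pos: [497.2, 313.8, 174.1]
tcp_rot: [0.606, 0.795, 0.001, 0.0]
contact_force: [-0.1, 0.3, 0.2]
gripper_width: 0.0
gripper_force: 0.1
clock: 3.05
ee_pos: [496.9, 313.8, 173.6]
tcp_rot: [0.606, 0.795, 0.0, 0.0]
contact_force: [0.3, 1.4, -0.0]
gripper_width: -0.4
gripper_force: 0.2
clock: 3.85
ee_pos: [499.7, 302.9, 225.7]
tcp_rot: [0.606, 0.795, 0.0, 0.0]
contact_force: [-0.1, -0.8, 0.2]
gripper_width: -0.3
gripper_force: 0.0
shift [-108.9  -22.3   15.7] turn -0.512 now [499.7 302.9 225.7] yang 0.268 t 3.85
```

View pics/w1.png

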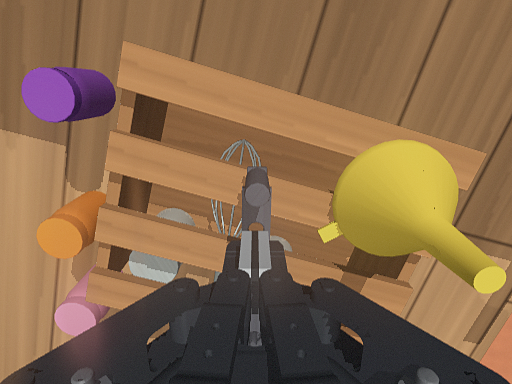

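The fingers shut beside the knob, which is still seated at (258,190). I'll compare the finger and knob positions in tool coordinates.

Run:
```python
from h import *
np.set_printoptions(precision=1,suppress=True)
o=r.get_obs();R=Rot.from_quat(o['tcp_rot']).as_matrix()
W=np.load('w1.npz')['W'];L=(W-o['ee_pos'])@R
for v in range(180,345,8):print(v,L[v,244],L[v,252],L[v,264])
print(o['contact_force'])
m=(abs(L[...,2]-21)<5);u=np.mgrid[0:384,0:512][1];m&=abs(u-258)<16;m[:170]=0;m[215:]=0;print('knob',L[m].mean(0),W[m].mean(0),m.sum())
W=np.load('w0.npz')['W']
```

```text
180 [ 4.2 -9.2 74.8] [18.2 -2.1 29.6] [17.   6.3 33.5]
188 [ 1.9 -8.7 60.7] [15.1 -2.  21.6] [15.1  6.  21.5]
196 [-4.9 -8.8 60.7] [ 9.1 -2.  22.5] [ 9.5  6.  21.3]
204 [-12.3  -8.9  61.8] [ 3.2 -2.  22.6] [ 3.1  6.1 23.1]
212 [-19.7  -9.   62.4] [-19.2  -2.4  61.3] [-19.3   7.6  61.6]
220 [-26.6  -9.   61.7] [-26.7  -2.4  62. ] [-27.2   7.7  63. ]
228 [-33.8  -9.1  61.4] [-98.   -3.4 192.5] [-33.9   7.7  61.7]
236 [ 10.7  -5.5 -38.2] [ 10.5  -1.6 -37.8] [ 11.4   4.2 -39.6]
244 [ 11.5  -5.2 -47.4] [ 11.7  -1.5 -47.9] [ 11.6   3.9 -47.6]
252 [ 11.2  -5.  -53.9] [ 10.7  -1.5 -53.2] [ 10.7   3.8 -53.1]
260 [ 10.6  -4.8 -59.5] [ 11.   -1.4 -60.1] [ 10.9   3.6 -59.8]
268 [ 11.3  -4.6 -66.3] [ 10.9  -1.4 -65.8] [ 11.    3.4 -65.9]
276 [ 11.8  -4.4 -72.4] [  7.1  -1.4 -65.6] [ 11.3   3.2 -71.7]
284 [ 11.8  -4.2 -77.3] [  4.   -1.4 -66.6] [ 11.8   3.  -77.2]
292 [ 11.8  -4.1 -81.8] [ -0.1  -1.4 -66.2] [ 11.9   2.9 -81.9]
300 [ 12.1  -3.9 -86.3] [ -4.4  -1.4 -65.8] [ 11.9   2.8 -86. ]
308 [ 11.8  -3.8 -89.8] [ -8.1  -1.4 -66.1] [  9.6   2.8 -87.1]
316 [  8.5  -3.8 -89.6] [-123.6   -2.5   60.6] [ -2.1   3.2 -77.5]
324 [ -5.2  -4.3 -78.2] [-133.    -2.5   60.8] [ -6.3   3.2 -77.1]
332 [ -7.6  -4.3 -79.7] [-144.6   -2.5   63.1] [ -7.1   3.1 -80.1]
340 [ -7.5  -4.2 -83.5] [-145.5   -2.5   54.4] [ -6.9   3.  -84.1]
[ 0.3 -0.2  1.5]
knob [11.1  1.3 22.2] [498.5 313.7 204.5] 524
```

Knob top, pin and bar heights all check out, but the visible fingertips lie about 37 mm behind the reported TCP. So the true tips are 37 mm higher than stated, and I'll go lower carefully.

```bash
python3 -m handwheel '[[0.45,[10.8,1.3,0],0],[0.45,[0,0,0],0],[0.45,[0,0,0],0],[0.45,[0,0,30],0],[0.45,[0,0,30],0],[0.45,[0,0,15],0],[0.45,[0,0,8],0],[0.45,[0,0,3],0]]' 40 && python3 -m handwheel '[[0.45,[0,0,0],0],[0,[0,0,0],0],[0,[0,0,0],0],[0,[0,0,0],0],[0,[0,0,0],0]]'
```

```text
clock: 4.7
ee_pos: [497.9, 313.5, 138.5]
tcp_rot: [0.606, 0.795, -0.0, -0.0]
contact_force: [-0.1, -0.2, 0.2]
gripper_width: 38.3
gripper_force: 0.0
clock: 5.2
ee_pos: [498.1, 314.0, 139.5]
tcp_rot: [0.606, 0.795, 0.0, 0.0]
contact_force: [0.2, 0.8, 0.1]
gripper_width: 16.9
gripper_force: 39.1
```

```bash
python3 -m handwheel '[[0,[-0.8,0,-6.5],0],[0,[-0.9,0,-6.5],0],[0,[-1.1,0,-6.5],0],[0,[-1.3,0,-6.5],0],[0,[-1.5,0,-6.5],0],[0,[-1.6,0,-6.5],0],[0,[-1.8,0,-6.5],0],[0,[-1.9,0,-6.5],0]]'
python3 - <<'E'
from h import *
np.set_printoptions(precision=1,suppress=True)
im,d,W=snap('top','t1')
v,u=np.mgrid[0:384,0:512]
o=r.get_obs();print(o['gripper_width'])
h=cv2.cvtColor(im,cv2.COLOR_RGB2HSV)
m=(h[...,1]<90)&(u>150)&(u<225)&(v>160)&(v<200)&(W[...,2]>155)&(W[...,2]<230);p=W[m]
print(len(p),np.polyfit(p[:,1],p[:,2],1),p.min(0),p.max(0))
# plan: straight knob path, solve flap/bar angle; box frame
B=np.array([526.2,262.5]);a=-.02;X=np.array([-np.sin(a),np.cos(a)]);Y=-np.array([np.cos(a),np.sin(a)])
pin=np.array([537.8,160.4]);org=pin+103*X+15*Y
f=45*np.array([.699,.715]);tgt=pin+f[0]*X+f[1]*Y;print('org',org,'knob final',tgt,'bar ang',np.arctan2(f[0]*X[1]+f[1]*Y[1],f[0]*X[0]+f[1]*Y[0]))
toolmove([*tgt,o['ee_pos'][2]],np.arctan2(f[0]*X[1]+f[1]*Y[1],f[0]*X[0]+f[1]*Y[0])-np.pi/2)
E
```

```text
clock: 6.0
ee_pos: [500.9, 303.1, 191.7]
tcp_rot: [0.606, 0.795, -0.0, 0.0]
contact_force: [-0.6, -0.2, -2.2]
gripper_width: 17.0
gripper_force: 39.0
16.99402464108336
680 [  0.1 156.5] [513.4  43.6 155.5] [578.8 223.  202. ]
org [524.9 263.7] knob final [506.3 192.5] bar ang 2.3475094245484707
shift [-107.8  -24.5   -0.1] turn -0.509 now [501.4 302.9 192.6] yang 0.267 t 6.05
```

```bash
python3 -m handwheel '[[0,[-14.7,-2.4,0],-0.064],[0,[-14.5,-3.3,0],-0.064],[0,[-14.3,-4.2,0],-0.064],[0,[-14,-5.1,0],-0.064],[0,[-13.6,-6,0],-0.064],[0,[-13.2,-6.9,0],-0.064],[0,[-12.7,-7.7,0],-0.064],[0,[-12.2,-8.5,0],-0.064]]' && python3 -m handwheel '[[0,[0,0,0],0],[0,[0,0,0],0]]'
python3 - <<'E'
from h import *
toolmove([513.9,184.7,192],2.347-np.pi/2)
a=snap('top','t2')[0];b=snap('wrist','w2')[0]
cv2.imwrite('pics/j2.png',np.hstack([cv2.resize(a[120:260,85:285,::-1],(700,490))[:, :400],cv2.resize(b[:,60:452,::-1],(400,490))])[:600,:800])
E
```

```text
clock: 6.85
ee_pos: [513.6, 184.9, 191.3]
tcp_rot: [0.384, 0.924, 0.0, -0.0]
contact_force: [-3.9, 4.3, 0.7]
gripper_width: 16.7
gripper_force: 39.4
clock: 7.05
ee_pos: [513.9, 184.6, 191.2]
tcp_rot: [0.386, 0.922, -0.0, 0.0]
contact_force: [0.0, -2.3, -1.3]
gripper_width: 16.7
gripper_force: 39.3
shift [ 0.1  0.  -0.8] turn 0.001 now [513.9 184.6 191.2] yang 0.778 t 7.05
```

View pics/j2.png

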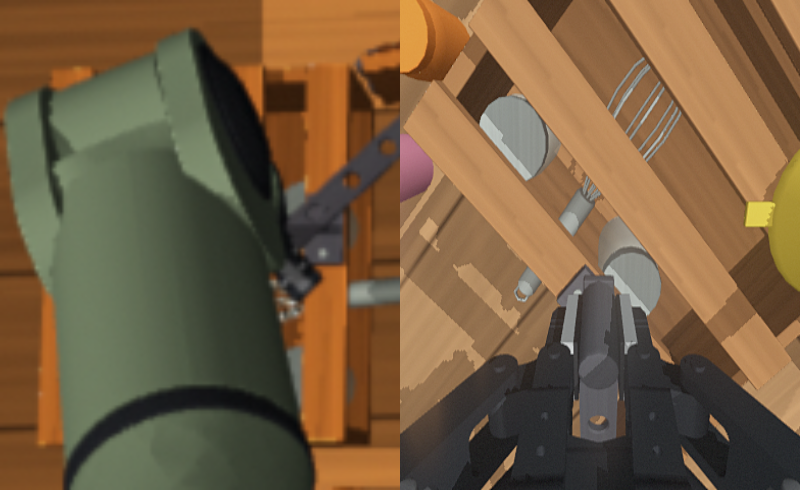

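The left half shows the bar swung over the pin plate. The right half shows the knob in the grip at (598,370), a hole at (598,420) and the jars upright. I'll check the knob's offset in the tool before lowering.

Run:
```python
from h import *
np.set_printoptions(precision=1,suppress=True)
o=r.get_obs();R=Rot.from_quat(o['tcp_rot']).as_matrix()
z=np.load('w2.npz');W=z['W'];L=(W-o['ee_pos'])@R
for v in range(215,350,6):print(v,L[v,250],L[v,256],L[v,262],W[v,256])
z=np.load('t2.npz');W=z['W'];im=z['im'];h=cv2.cvtColor(im,cv2.COLOR_RGB2HSV);v,u=np.mgrid[0:384,0:512]
m=(h[...,1]<90)&(u>165)&(u<245)&(v>120)&(v<190)&(W[...,2]>162)&(W[...,2]<230);p=W[m];c=cv2.fitLine(p.astype(np.float32),cv2.DIST_HUBER,0,.1,.1).ravel();print('bar',c,'ang',np.arctan2(-c[1],-c[0]) ,len(p),p.min(0),p.max(0))
```

```text
215 [-12.2  -3.5  37.1] [-13.6   0.9  40.3] [  79.7   -0.5 -172.1] [523.9 176.2 150.8]
221 [ 11.7  -2.7 -25.1] [ 12.5   0.5 -26.9] [ 12.    3.7 -25.7] [505.2 194.5 218. ]
227 [ 11.   -2.6 -30.8] [ 11.3   0.5 -31.5] [ 11.2   3.5 -31.2] [506.1 193.6 222.6]
233 [ 10.2  -2.5 -35.9] [ 10.5   0.4 -36.4] [  9.9   3.4 -35.3] [506.7 193.  227.5]
239 [  9.6  -2.5 -41. ] [  9.9   0.4 -41.5] [  8.6   3.3 -39.2] [507.1 192.5 232.6]
245 [  8.4  -2.4 -44.5] [  8.8   0.4 -45.4] [  7.7   3.3 -43.4] [507.8 191.7 236.5]
251 [  7.4  -2.4 -48.3] [  7.8   0.4 -49.1] [  6.9   3.2 -47.5] [508.5 191.  240.1]
257 [  6.9  -2.3 -52.7] [  8.    0.3 -54.5] [  6.5   3.  -52. ] [508.3 191.1 245.6]
263 [  6.3  -2.3 -56.5] [  6.8   0.3 -57.4] [  6.2   2.9 -56.4] [509.1 190.3 248.5]
269 [  5.6  -2.2 -60.1] [  6.2   0.3 -61. ] [  5.1   2.9 -59.3] [509.6 189.8 252.1]
275 [  5.   -2.2 -63.6] [  5.3   0.3 -64. ] [  5.4   2.8 -64. ] [510.2 189.2 255. ]
281 [  2.3  -2.2 -63.8] [  2.9   0.3 -64.7] [  2.9   2.8 -64.7] [511.8 187.5 255.8]
287 [ -0.3  -2.2 -64.3] [ -1.3   0.3 -62.9] [ -0.4   2.8 -64.1] [514.9 184.5 254. ]
293 [
[... 251 characters left out ...]
[-57.4  -3.1 -11.8] [-56.9   0.7 -12.4] [-56.6   4.5 -12.7] [554.2 145.2 203.5]
317 [-62.2  -3.2 -11.7] [-62.3   0.7 -11.6] [-62.1   4.6 -11.8] [558.  141.3 202.7]
323 [-67.4  -3.2 -11.2] [-68.1   0.7 -10.5] [-68.    4.7 -10.6] [562.1 137.2 201.6]
329 [-263.3   -6.6  190.8] [-262.7    2.3  190.2] [-79.5   4.9  -3.7] [699.8  -0.2   0.9]
335 [-82.6  -3.3  -5.8] [-81.9   0.8  -6.4] [-82.    4.9  -6.4] [571.8 127.4 197.5]
341 [-86.1  -3.3  -7.4] [-86.    0.8  -7.5] [-86.5   4.9  -7. ] [574.6 124.5 198.6]
347 [   9.3   -1.7 -104.3] [   9.2    0.  -104.2] [   9.6    1.7 -104.6] [507.3 191.8 295.3]
bar [ -0.7   0.7   0.2 615.7  83.3 187.2] ang -0.78723574 734 [519.9 -11.  162. ] [707.2 177.3 215.5]
```

```bash
python3 -m handwheel '[[0,[1.9,0,6.5],0],[0,[1.8,0,6.5],0],[0,[1.6,0,6.5],0],[0,[1.5,0,6.5],0],[0,[1.3,0,6.5],0],[0,[1.0,0,5],0]]'; python3 -m handwheel '[[0,[0.5,0,3],0],[0,[0,0,0],0]]'
python3 - <<'E'
from h import *
toolmove([506.3,192.5,139],2.347-np.pi/2)
E
```

```text
clock: 7.75
ee_pos: [507.0, 191.6, 152.9]
tcp_rot: [0.385, 0.923, -0.0, -0.0]
contact_force: [-1.3, 1.5, 0.4]
gripper_width: 16.7
gripper_force: 39.7
clock: 7.95
ee_pos: [506.8, 191.7, 150.2]
tcp_rot: [0.385, 0.923, -0.0, -0.0]
contact_force: [-1.2, 1.5, 1.5]
gripper_width: 16.9
gripper_force: 39.7
shift [ 0.9  0.2 11.2] turn 0.004 now [506.8 191.7 150.2] yang 0.78 t 7.95
```

```bash
python3 -m handwheel '[[0,[0.4,0,3],0],[0,[0.2,0,3],0],[0,[0,0,0],0]]'; python3 -m handwheel '[[0,[0,0,3],0],[0,[0,0,0],0]]'
python3 - <<'E'
from h import *
np.set_printoptions(precision=1,suppress=True)
snap('wrist','w3')
o=r.get_obs();R=Rot.from_quat(o['tcp_rot']).as_matrix()
W=np.load('w3.npz')['W'];L=(W-o['ee_pos'])@R
for v in range(275,350,6):print(v,L[v,256],W[v,256],W[v,248,2],W[v,264,2])
E
```

```text
clock: 8.25
ee_pos: [506.5, 192.1, 144.3]
tcp_rot: [0.385, 0.923, -0.0, -0.0]
contact_force: [-0.1, 2.0, 1.3]
gripper_width: 16.4
gripper_force: 39.8
clock: 8.45
ee_pos: [506.5, 192.1, 141.4]
tcp_rot: [0.385, 0.923, -0.0, -0.0]
contact_force: [-1.1, 0.4, 1.9]
gripper_width: 16.9
gripper_force: 39.8
275 [  5.4   0.4 -63.7] [503.  196.1 205.2] 206.0150733933581 204.7443093110301
281 [  3.2   0.4 -64.7] [504.5 194.6 206.2] 205.44327720634254 205.46860059133002
287 [ -0.3   0.4 -64. ] [507.  192.1 205.5] 206.03542878909337 204.9847267632141
293 [ -3.    0.4 -64.3] [508.9 190.2 205.8] 205.54868048485122 206.37969866156993
299 [ -6.    0.4 -64.3] [511.  188.1 205.8] 205.5022077306346 205.43229356924797
305 [ -9.6   0.4 -63.7] [513.5 185.5 205.2] 166.21901066347925 164.53046153160943
311 [-41.4   0.7 -30.2] [536.1 163.1 171.6] 170.88844991857212 161.6648705435052
317 [-43.9   0.7 -32.1] [537.8 161.3 173.6] 172.94357715234491 165.7013428806676
323 [-54.7   0.8 -24.8] [545.5 153.7 166.3] 165.75246524683558 165.94158449876966
329 [-59.9   0.8 -24. ] [549.2 150.  165.5] 165.39136621140645 165.4713573098978
335 [-62.8   0.8 -25.7] [551.2 147.9 167.2] 165.41005852350116 165.1566326705364
341 [-68.9   0.8 -24.2] [555.5 143.6 165.7] 166.1479348270062 165.15929455933062
347 [  10.1    0.1 -104.7] [499.5 199.3 246.2] 245.57320683447688 246.20219702895372
```

The stay is seated: the bar is level at 165, the pin shows through the hole 43 mm from the knob, and the knob top is at 205. Now I'll release, rise and go over the whisk handle.

```bash
python3 -m handwheel '[[0.45,[0,0,0],0],[0.45,[0,0,0],0],[0.45,[0,0,0],0],[0.45,[0,0,-10],0],[0.45,[0,0,-25],0],[0.45,[0,0,-35],0],[0.6,[0,0,-30],0],[0.6,[0,0,0],0]]' && python3 -m handwheel '[[0.6,[-25,-26,0],0],[0.6,[-25,-26,0],0],[0.6,[-26,-27,0],0],[0.6,[0,0,0],0.14],[0.6,[0,0,0],0.14],[0.6,[0,0,0],0.14],[0.6,[0,0,0],0.14],[0.6,[0,0,0],0.12]]' && python3 -m handwheel '[[0.6,[0,0,0],0],[0.6,[0,0,0],0]]'
python3 - <<'E'
from h import *
np.set_printoptions(precision=2,suppress=True)
b=snap('wrist','w4')[0];a=snap('scene','s4')[0];snap('top','t4')
print(r.get_obs()['q'])
cv2.imwrite('pics/j4.png',np.hstack([cv2.resize(a[60:330,200:440,::-1],(430,484)),cv2.resize(b[:,100:412,::-1],(370,484))]))
E
```

```text
clock: 9.3
ee_pos: [508.2, 192.7, 246.0]
tcp_rot: [0.385, 0.923, 0.002, 0.002]
contact_force: [0.6, 0.4, 0.3]
gripper_width: 51.5
gripper_force: 0.0
clock: 10.1
ee_pos: [503.6, 82.5, 241.7]
tcp_rot: [0.673, 0.74, -0.0, -0.0]
contact_force: [-0.2, 0.4, -0.0]
gripper_width: 51.4
gripper_force: 0.0
clock: 10.3
ee_pos: [503.7, 82.7, 241.6]
tcp_rot: [0.669, 0.743, -0.0, -0.0]
contact_force: [-0.6, -0.2, -0.3]
gripper_width: 51.0
gripper_force: 0.0
[-0.58  0.31  0.38  1.86 -0.14  0.99 -0.04]
```

View pics/j4.png

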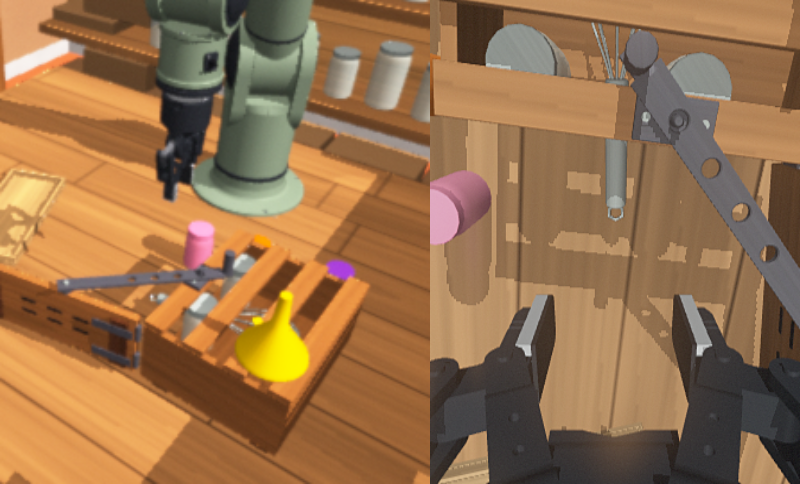

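The stay's last hole sits on the pin (wrist view 680,120) and the flap stands wide. The handle is at (615,140–215), with jar b at (520,50) and jar a at (700,75). The gripper carries no camera housing. Next I measure the whisk line and the jars.

Run:
```python
from h import *
np.set_printoptions(precision=1,suppress=True)
z=np.load('w4.npz');W=z['W'];im=z['im'];h=cv2.cvtColor(im,cv2.COLOR_RGB2HSV)
v,u=np.mgrid[0:384,0:512]
s=312/370;s2=384/484
def box(x0,x1,y0,y1):return (u>100+(x0-430)*s)&(u<100+(x1-430)*s)&(v>y0*s2)&(v<y1*s2)
m=box(595,635,140,222)&(W[...,2]>20)&(W[...,2]<70)
p=W[m];c=cv2.fitLine(p[:,:2].astype(np.float32),2,0,.1,.1).ravel();k=np.polyfit(p[:,1],p[:,2],1);print('handle',c,np.arctan2(-c[1],-c[0]) if c[1]<0 else np.arctan2(c[1],c[0]),p.min(0),p.max(0),'z fit',k,m.sum())
for y in range(55,160,8):
  q=p[abs(p[:,1]-y)<4]
  if len(q):print(y,len(q),q[:,0].min(),q[:,0].max(),q[:,0].mean(),np.percentile(q[:,2],90))
def lid(mm):
  q=W[mm&(abs(W[...,2]-125.5)<5)&(h[...,1]<90)][:,:2]
  A=np.c_[q,np.ones(len(q))];print('lid',len(q),q.min(0),q.max(0),q.mean(0), cv2.minEnclosingCircle(q.astype(np.float32)))
lid(box(480,590,20,85));lid(box(650,735,45,115))
m=box(432,490,170,245)&(W[...,2]>50)&(W[...,2]<140);q=W[m];print('pink',q.min(0),q.max(0))
# balloon wires
m=(h[...,1]<90)&(u>210)&(u<260)&(v<65)&(W[...,2]>40)&(W[...,2]<110);q=W[m];print('balloon',len(q),q.min(0) if len(q) else 0,q.max(0) if len(q) else 0)
z=np.load('t0.npz');W=z['W'];h=cv2.cvtColor(z['im'],cv2.COLOR_RGB2HSV)
m=(h[...,1]<90)&(u>130)&(u<172)&(v>185)&(v<215)&(W[...,2]>38)&(W[...,2]<105);q=W[m];
for y in range(160,340,12):
  g=q[abs(q[:,1]-y)<6]
  if len(g)>3:print('wire',y,len(g),g[:,0].min(),g[:,0].max(),g[:,2].max())
```

```text
handle [  0.1  -1.  504.6 100.4] 1.6702678 [491.4  53.1  30.3] [517.4 134.1  56. ] z fit [ 0.2 25.1] 978
55 30 500.9446425631192 516.4985047989342 508.47343250574306 33.485054760006534
63 25 500.2564149408173 516.3272703140641 508.5003083375127 34.442568226327225
71 71 496.79415233900295 517.2567240877635 506.49818812017844 44.24126360177979
79 106 496.0367635512707 516.8299245717127 506.61767749465935 46.432286941534784
87 109 495.297131074782 517.3514255999605 506.13010898909727 47.296902373394346
95 111 494.5707066687674 516.4402151155979 505.2813066186051 49.053945633376145
103 120 493.7414357123697 515.3584310010599 504.458637798865 50.389594573420645
111 115 493.045892887198 514.3660095493383 503.34759150097796 51.47394126385833
119 122 492.24606813582335 513.4604419298779 502.8456091586827 52.78916428783917
127 124 491.47432127560546 512.395478586387 501.80012102826294 54.39195160506574
135 45 491.3766149228511 511.4359188518443 502.6618869707559 55.17284026132766
lid 1800 [399.2 179.1] [450.  208.4] [424.9 192.1] ((424.7025451660156, 183.8122100830078), 25.54694938659668)
lid 1432 [534.4 176.9] [583.1 205.1] [559.1 189.9] ((558.7587890625, 184.50857543945312), 25.298303604125977)
pink [324.6  29.5  50. ] [365.1  82.4  91.5]
balloon 443 [444.6 180.7  41.2] [498.3 228.2  98.1]
wire 196 7 487.4315072546731 533.4551879162644 92.10196914391346
wire 208 27 479.6274013620387 509.6869883695419 73.02363378169967
wire 220 18 473.99938466095995 513.2490259706159 80.47403310413142
wire 232 7 478.6320298441107 516.0495250635253 57.99631250920658
wire 268 6 469.8152859064868 510.6692467669224 100.1709379257646
wire 280 13 469.8592700478565 520.2109300373858 101.6651004852853
wire 292 8 470.4450507098359 506.4718383697522 96.3210818782931
wire 304 6 486.2212045772973 503.95143166409713 56.14324677607778
```

Run:
```python
from h import *
np.set_printoptions(precision=1,suppress=True)
W=np.load('w1.npz')['W'];y=.268;R=np.c_[[-np.sin(y),np.cos(y),0],[np.cos(y),np.sin(y),0],[0,0,-1]]
L=(W-[499.7,302.9,225.7])@R
for v in range(227,242):print(v,L[v,246],L[v,262])
toolmove([506.3,81,-10],.0995)
```

```text
227 [-33.5  -7.   61.1] [-96.5  10.3 190.8]
228 [-34.2  -7.   60.6] [-97.7  10.3 190.5]
229 [-35.5  -7.   61.4] [-99.6  10.3 191.2]
230 [ 10.1  -4.3 -32.2] [ 10.5   3.7 -32.9]
231 [ 10.7  -4.3 -34.5] [ 10.9   3.7 -34.8]
232 [ 10.7  -4.2 -35.5] [ 10.3   3.7 -34.7]
233 [ 10.5  -4.2 -36.3] [ 10.6   3.7 -36.4]
234 [ 10.7  -4.2 -37.6] [ 10.4   3.6 -37.1]
235 [ 11.2  -4.1 -39.8] [ 10.6   3.6 -38.6]
236 [ 10.7  -4.1 -39.7] [  9.9   3.6 -38.3]
237 [ 10.3  -4.1 -40. ] [ 10.2   3.6 -39.9]
238 [ 10.8  -4.1 -41.9] [ 10.    3.6 -40.4]
239 [ 10.5  -4.1 -42.5] [ 10.3   3.5 -42. ]
240 [ 10.6  -4.  -43.5] [ 10.5   3.5 -43.4]
241 [ 10.8  -4.  -44.9] [ 10.4   3.5 -44.3]
shift [ -1.8   2.3 251.7] turn 0.003 now [503.8  82.5 241.7] yang 0.102 t 10.45
```

```bash
python3 -m handwheel '[[0.6,[-1.8,2.3,30],0],[0.6,[0,0,42],0],[0.6,[0,0,42],0],[0.6,[0,0,42],0],[0.6,[0,0,30],0],[0.6,[0,0,20],0],[0.6,[0,0,10],0],[0.6,[0,0,0],0]]' 90 && python3 -m handwheel '[[0.6,[0,0,16],0],[0.6,[0,0,10],0],[0.6,[0,0,0],0]]'
```

```text
clock: 11.25
ee_pos: [505.8, 80.8, 24.9]
tcp_rot: [0.671, 0.742, -0.001, -0.0]
contact_force: [0.2, -0.7, 0.1]
gripper_width: 51.4
gripper_force: 0.0
clock: 11.55
ee_pos: [506.1, 81.0, -0.6]
tcp_rot: [0.671, 0.742, -0.0, -0.0]
contact_force: [-0.7, -0.7, -0.3]
gripper_width: 51.3
gripper_force: 0.0
```

```bash
python3 -m handwheel '[[0.6,[0,0,6],0],[0.6,[0,0,0],0],[0.2,[0,0,0],0],[0,[0,0,0],0],[0,[0,0,0],0],[0,[0,0,0],0]]' 90; python3 -m handwheel '[[0,[0,0,-3],0],[0,[0,0,-3],0],[0,[0,0,-3],0],[0,[0,0,-2],0],[0,[0,0,0],0]]'
python3 - <<'E'
from h import *
o=r.get_obs();R=Rot.from_quat(o['tcp_rot']).as_matrix();w=o['wrist_torque'];print(w,R.T@w)
W=snap('wrist','w5')[2]
im=np.load('w5.npz')['im'];cv2.imwrite('pics/w5.png',im[:,:,::-1])
E
```

```text
clock: 12.15
ee_pos: [506.4, 81.0, -6.2]
tcp_rot: [0.671, 0.742, 0.0, 0.0]
contact_force: [-0.1, -0.1, 2.1]
gripper_width: 18.9
gripper_force: 87.9
clock: 12.65
ee_pos: [506.4, 81.1, 5.0]
tcp_rot: [0.671, 0.742, 0.0, 0.0]
contact_force: [-0.8, 0.3, -2.0]
gripper_width: 18.9
gripper_force: 88.0
[-0.19637709 -0.02733379  0.01210431] [-0.00758421 -0.19812028 -0.01218381]
```

View pics/w5.png

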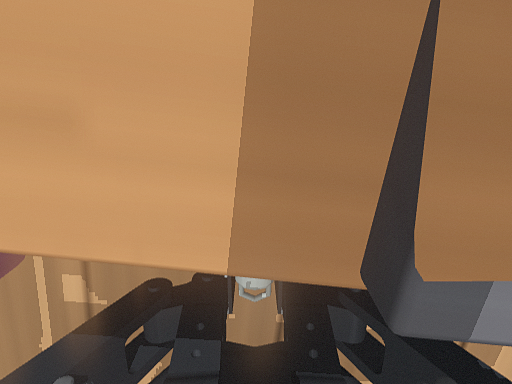

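```bash
python3 -m handwheel '[[0,[-6,-0.3,0],0],[0,[-12,-0.6,0],0],[0,[-15,-0.8,0],0],[0,[-15,-0.8,0],0],[0,[-15,-0.8,0],0],[0,[-15,-0.8,0],0],[0,[-15,-0.8,0],0],[0,[-15,-0.8,0],0]]'; python3 -m handwheel '[[0,[-15,-0.8,0],0],[0,[-15,-0.8,0],0],[0,[-15,-0.8,0],0],[0,[-15,-0.8,0],0],[0,[-20,-1,0],0],[0,[-25,-1.2,0],0],[0,[-25,-1.2,0],0],[0,[-15,-0.8,0],0]]';python3 - <<'E'
from h import *
np.set_printoptions(precision=1,suppress=True)
o=r.get_obs();R=Rot.from_quat(o['tcp_rot']).as_matrix();W=snap('wrist','w6')[2];L=(W-o['ee_pos'])@R
for v in range(150,300,8):print(v,W[v,256],L[v,256])
print(R.T@o['wrist_torque'])
E
```

```text
clock: 13.5
ee_pos: [511.2, -28.9, 4.6]
tcp_rot: [0.671, 0.741, -0.0, 0.0]
contact_force: [-0.1, -0.3, -1.1]
gripper_width: 19.3
gripper_force: 88.0
clock: 14.3
ee_pos: [517.9, -175.2, 4.6]
tcp_rot: [0.672, 0.741, -0.0, 0.0]
contact_force: [0.1, -0.1, -1.7]
gripper_width: 18.9
gripper_force: 88.1
150 [ 512.9 -118.4   65.1] [ 57.    0.6 -60.5]
158 [ 513.3 -121.8   63.4] [ 53.5   0.6 -58.8]
166 [ 513.6 -124.7   64. ] [ 50.6   0.6 -59.4]
174 [ 513.9 -128.1   63.4] [ 47.2   0.6 -58.8]
182 [ 514.2 -131.1   64. ] [ 44.2   0.6 -59.4]
190 [ 514.6 -134.5   63.5] [ 40.7   0.6 -58.9]
198 [ 514.9 -138.3   62.4] [ 37.    0.6 -57.8]
206 [ 515.3 -142.2   61.1] [ 33.    0.7 -56.5]
214 [ 515.7 -145.9   60.7] [ 29.3   0.7 -56.1]
222 [ 516.1 -149.8   60. ] [ 25.4   0.7 -55.4]
230 [ 516.4 -153.1   60.7] [ 22.    0.7 -56.1]
238 [ 516.9 -157.8   59. ] [ 17.4   0.7 -54.4]
246 [ 517.4 -162.2   57.9] [ 12.9   0.7 -53.3]
254 [ 517.8 -166.5   57.5] [  8.6   0.7 -52.8]
262 [ 518.3 -171.2   56.3] [  3.8   0.8 -51.7]
270 [ 518.6 -175.    57. ] [  0.1   0.8 -52.3]
278 [ 519.1 -179.7   56.3] [ -4.6   0.8 -51.7]
286 [ 519.6 -184.9   55.1] [ -9.9   0.8 -50.4]
294 [ 524.7 -231.8   -0.1] [-57.    1.3   4.8]
[ 0.  -0.1 -0. ]
```

```bash
python3 -m handwheel '[[0,[0,0,-20],0],[0,[0,0,-35],0],[0,[-20,-19,-30],0],[0,[-27,-25,0],0],[0,[-30,-28,0],0],[0,[-30,-28,0],0],[0,[-30,-28,0],0],[0,[-30,-28,0],0]]' && python3 -m handwheel '[[0,[-22,-20,0],0],[0,[-10,-10,0],0],[0,[0,0,0],0.1],[0,[0,0,0],0.13],[0,[0,0,0],0.14],[0,[0,0,0],0.14],[0,[0,0,0],0.14],[0,[0,0,0],0.14]]' && python3 -m handwheel '[[0,[0,0,0],0.14],[0,[0,0,0],0.14],[0,[0,0,0],0.13],[0,[0,0,0],0.11],[0,[0,0,0],0],[0,[0,0,0],0]]'
python3 - <<'E'
from h import *
np.set_printoptions(precision=1,suppress=True)
o=r.get_obs();R=Rot.from_quat(o['tcp_rot']).as_matrix();W=snap('wrist','w7')[2];L=(W-o['ee_pos'])@R
for v in range(60,300,16):print(v,L[v,256])
toolmove([353.4,-391.7,o['ee_pos'][2]],-1.207)
im,d,W=snap('top','t7');v,u=np.mgrid[0:384,0:512]
m=(u>300)&(u<415)&(v>150)&(v<285)&(W[...,2]>20)&(W[...,2]<28);print(cv2.minAreaRect(W[m][:,:2].astype(np.float32)))
E
```

```text
clock: 15.15
ee_pos: [378.7, -354.7, 89.7]
tcp_rot: [0.671, 0.742, 0.0, -0.0]
contact_force: [0.7, -0.6, -2.3]
gripper_width: 19.4
gripper_force: 88.2
clock: 15.95
ee_pos: [353.8, -387.8, 89.5]
tcp_rot: [0.906, 0.424, 0.0, -0.0]
contact_force: [0.3, -0.1, -1.8]
gripper_width: 19.4
gripper_force: 88.2
clock: 16.55
ee_pos: [353.6, -388.0, 89.5]
tcp_rot: [0.983, 0.182, -0.0, -0.0]
contact_force: [-0.3, 0.3, -1.5]
gripper_width: 19.2
gripper_force: 88.3
60 [ 87.8   1.  -65.9]
76 [ 83.    1.  -65.1]
92 [ 77.9   1.  -62.9]
108 [ 72.6   1.  -62.8]
124 [ 67.1   1.  -62.8]
140 [ 61.2   1.  -61.5]
156 [ 55.1   1.1 -60.7]
172 [ 48.4   1.1 -58.7]
188 [ 41.4   1.1 -57.3]
204 [ 34.6   1.1 -57.3]
220 [ 26.8   1.1 -55.6]
236 [ 18.5   1.2 -53.8]
252 [ 10.6   1.2 -53.6]
268 [  1.1   1.2 -51.5]
284 [ -8.3   1.3 -50.4]
shift [-1.4  3.2  0.1] turn 0.001 now [ 353.5 -388.2   89.5] yang -1.206 t 16.6
((511.69598388671875, -375.3143310546875), (229.64918518066406, 222.9529266357422), 21.27867317199707)
```

```bash
python3 -m handwheel '[[0,[-1.4,3.2,20],0],[0,[0,0,30],0],[0,[0,0,25],0],[0,[0,0,15],0],[0,[0,0,8],0],[0,[0,0,5],0],[0,[0,0,3],0],[0,[0,0,0],0]]' && python3 -m handwheel '[[0,[0,0,2],0],[0,[0,0,0],0],[0,[0,0,0],0]]' 25 && python3 -m handwheel '[[0,[0,0,1],0],[0,[0,0,1],0],[0,[0,0,0],0]]'
python3 - <<'E'
from h import *
np.set_printoptions(precision=1,suppress=True)
o=r.get_obs();R=Rot.from_quat(o['tcp_rot']).as_matrix();W=snap('wrist','w8')[2];L=(W-o['ee_pos'])@R
for v in range(60,300,24):print(v,L[v,256],W[v,256])
E
```

```text
clock: 17.45
ee_pos: [353.4, -392.3, -16.0]
tcp_rot: [0.984, 0.18, 0.0, 0.0]
contact_force: [0.3, -0.7, -1.0]
gripper_width: 19.1
gripper_force: 88.3
clock: 17.75
ee_pos: [353.3, -392.2, -18.1]
tcp_rot: [0.984, 0.179, 0.0, 0.0]
contact_force: [-1.2, -0.2, -1.7]
gripper_width: 19.3
gripper_force: 88.3
clock: 18.05
ee_pos: [353.1, -392.0, -20.5]
tcp_rot: [0.984, 0.179, -0.0, -0.0]
contact_force: [0.8, -0.9, -1.2]
gripper_width: 19.1
gripper_force: 88.3
60 [ 87.8   1.  -65.5] [ 435.6 -361.9   45. ]
84 [ 80.5   1.  -64.4] [ 428.7 -364.6   43.9]
108 [ 72.5   1.  -62.1] [ 421.3 -367.4   41.7]
132 [ 64.2   1.  -61.9] [ 413.5 -370.4   41.4]
156 [ 55.1   1.1 -60.5] [ 405.  -373.6   40.1]
180 [ 45.    1.1 -58.2] [ 395.6 -377.2   37.8]
204 [ 34.6   1.1 -57.3] [ 385.9 -380.9   36.8]
228 [ 23.5   1.1 -56.3] [ 375.5 -384.8   35.8]
252 [ 10.    1.2 -52.6] [ 362.8 -389.6   32.1]
276 [ -3.6   1.2 -50.9] [ 350.2 -394.5   30.5]
```

```bash
python3 -m handwheel '[[0,[0,0,1],0],[0,[0,0,0],0]]'; python3 -m handwheel '[[0,[0,0,1],0],[0,[0,0,0],0]]' ; python3 -m handwheel '[[0,[0,0,1],0],[0,[0,0,0],0]]'
python3 - <<'E'
from h import *
np.set_printoptions(precision=1,suppress=True)
o=r.get_obs();R=Rot.from_quat(o['tcp_rot']).as_matrix();W=snap('wrist','w9')[2];L=(W-o['ee_pos'])@R
for v in (60,132,204,276):print(v,L[v,256],W[v,256])
E
```

```text
clock: 18.3
ee_pos: [353.1, -392.1, -21.4]
tcp_rot: [0.984, 0.179, -0.0, 0.0]
contact_force: [0.6, -0.4, -1.1]
gripper_width: 19.4
gripper_force: 88.3
clock: 18.5
ee_pos: [353.2, -392.2, -22.0]
tcp_rot: [0.984, 0.179, 0.0, 0.0]
contact_force: [-1.6, 2.5, 8.8]
gripper_width: 19.0
gripper_force: 90.9
clock: 18.7
ee_pos: [353.3, -392.2, -22.1]
tcp_rot: [0.984, 0.179, 0.001, 0.0]
contact_force: [-4.4, 7.7, 34.1]
gripper_width: 19.2
gripper_force: 103.1
60 [ 87.7   0.9 -66.7] [ 435.6 -362.2   44.6]
132 [ 64.2   1.  -62.5] [ 413.7 -370.5   40.4]
204 [ 34.5   1.1 -56.9] [ 385.9 -381.1   34.9]
276 [ -4.    1.2 -50.3] [ 349.9 -394.8   28.2]
```

```bash
python3 -m handwheel '[[0,[0,0,-1],0],[0,[0,0,0],0],[0.15,[0,0,0],0],[0.15,[0,0,0],0]]' 20;python3 -m handwheel '[[0.2,[0,0,0],0],[0.2,[0,0,0],0]]' 20;python3 -m handwheel '[[0.215,[0,0,0],0],[0.215,[0,0,0],0]]' 20
python3 - <<'E'
from h import *
np.set_printoptions(precision=1,suppress=True)
W=snap('wrist','w10')[2]
for v in (60,132,204,276):print(v,W[v,256])
E
```

```text
clock: 19.15
ee_pos: [353.2, -392.2, -22.0]
tcp_rot: [0.984, 0.179, 0.0, 0.0]
contact_force: [-0.8, 2.6, 12.9]
gripper_width: 19.1
gripper_force: 92.3
clock: 19.35
ee_pos: [353.3, -392.2, -22.0]
tcp_rot: [0.984, 0.179, 0.0, 0.0]
contact_force: [-1.7, 1.3, 12.7]
gripper_width: 18.9
gripper_force: 92.3
clock: 19.55
ee_pos: [353.3, -392.2, -22.0]
tcp_rot: [0.984, 0.179, 0.0, 0.0]
contact_force: [-1.2, 2.3, 12.7]
gripper_width: 19.3
gripper_force: 92.3
60 [ 435.9 -362.1   41.9]
132 [ 413.5 -370.6   39.2]
204 [ 385.6 -381.2   34.1]
276 [ 350.1 -394.7   28.5]
```

```bash
python3 -m handwheel '[[0.225,[0,0,0],0],[0.225,[0,0,0],0]]' 20;python3 -m handwheel '[[0.23,[0,0,0],0],[0.235,[0,0,0],0],[0.24,[0,0,0],0]]'; python3 -m handwheel '[[0.245,[0,0,0],0],[0.25,[0,0,0],0],[0.25,[0,0,0],0]]'
python3 - <<'E'
from h import *
np.set_printoptions(precision=1,suppress=True)
W=snap('wrist','w11')[2]
for v in (60,132,204,276):print(v,W[v,256])
E
```

```text
clock: 19.8
ee_pos: [353.3, -392.2, -22.1]
tcp_rot: [0.984, 0.179, 0.0, 0.0]
contact_force: [-0.5, 1.3, 11.0]
gripper_width: 19.6
gripper_force: 78.5
clock: 20.1
ee_pos: [353.3, -392.2, -22.2]
tcp_rot: [0.984, 0.179, 0.0, 0.0]
contact_force: [-0.2, 1.2, 6.0]
gripper_width: 21.1
gripper_force: 39.1
clock: 20.4
ee_pos: [353.3, -392.2, -22.3]
tcp_rot: [0.984, 0.179, 0.0, 0.0]
contact_force: [0.4, 0.8, 5.1]
gripper_width: 21.7
gripper_force: 16.7
60 [ 436.1 -362.    39. ]
132 [ 413.2 -370.7   36.3]
204 [ 385.2 -381.3   32.6]
276 [ 351.  -394.3   29.6]
```

```bash
python3 -m handwheel '[[0.255,[0,0,0],0],[0.26,[0,0,0],0],[0.28,[0,0,0],0],[0.32,[0,0,0],0],[0.4,[0,0,0],0],[0.45,[0,0,0],0],[0.45,[0,0,0],0]]'; python3 -m handwheel '[[0.45,[0,0,-8],0],[0.45,[0,0,-20],0],[0.45,[0,0,-40],0],[0.45,[0,0,-45],0],[0.45,[0,0,-45],0],[0.45,[0,0,-45],0],[0.45,[-10,0,-10],0],[0.45,[0,0,0],0]]'
python3 - <<'E'
from h import *
np.set_printoptions(precision=1,suppress=True)
a=snap('wrist','w12')[0];b=snap('top','t12')[0];c=snap('scene','s12')[0]
cv2.imwrite('pics/end.png',np.vstack([np.hstack([cv2.resize(a[:,:,::-1],(400,300)),cv2.resize(c[60:330,150:440,::-1],(400,300))]),np.hstack([cv2.resize(b[120:290,90:450,::-1],(635,300)),np.zeros((300,165,3),np.uint8)])]))
E
```

```text
clock: 21.15
ee_pos: [353.1, -392.1, -22.4]
tcp_rot: [0.984, 0.179, -0.0, -0.0]
contact_force: [0.5, -0.4, 0.2]
gripper_width: 38.1
gripper_force: 0.0
clock: 21.95
ee_pos: [343.4, -396.4, 192.6]
tcp_rot: [0.984, 0.179, 0.001, 0.001]
contact_force: [-0.5, -0.1, -1.2]
gripper_width: 38.8
gripper_force: 0.0
```

View pics/end.png

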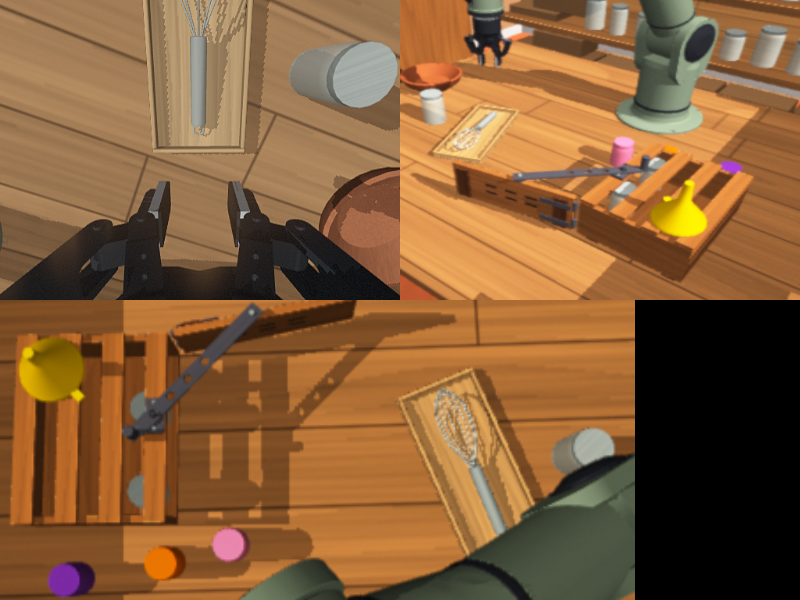

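The final views show the whisk lying lengthwise inside the tray, the stay on its pin, both jars upright, the funnel and jar c in place, and the gripper clear. Handing in.

```bash
python3 -c "
from bench import r
print(r.job_done())"
```

```text
the job is handed in; nothing more can be done
None
```

I handed the job in at about 22 s: the stay's last hole is on the pin, the whisk lies lengthwise in the tray, and the jars and funnel look undisturbed in the last pictures, though I didn't re-measure them.

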